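Wind the clockwork timer of the fan run-in stand

TASK

The fan on the run-in stand is to run for the time set on its clockwork timer. Wind the timer up clockwise with its wing key, regripping it as often as you need, until the pointer stands between the two raised ribs of the set ring. Then let go of the key, and leave the loose things on the bench where they are.

Things in the scene. Friction and masses are not known exactly. Their poses are not given: they have to be found in the camera images.
- stand: Stand bolted to the bench: steel base plate 200 x 360 x 6 mm, on it a square grey timer case 180 x 180 mm, its flat top 90 mm above the bench; on the case's +y side a black 120 mm square fan clamped upright, 175 to 213 mm from the key axis, top 129 mm above the bench. Origin on the bench, on the vertical key axis (centre of the case); z up.
- set_ring: White disc 172 mm across, 3 mm thick, fixed on the case top, centred on the key axis (origin: centre of its underside). Two dark radial ribs, 30 mm long, 4 mm high, 38 mm between their inner faces, lie at its rim (69 mm from the axis) either side of its own +x direction. They mark the set time, which differs each time; the ring itself cannot be turned.
- gate (a point): Point midway between the two ribs, 62 mm from the key axis, at the height of the pointer (103.5 mm above the bench): where the pointer's tip belongs.
- key_grip (a point): Centre of the brass wing key, on its vertical axis, 137 mm above the bench. The key is an upright blade with two round lobes: 76 mm long (own x, towards the pointer), 10 mm thick (y), 36 mm high over the lobes (119 to 155 mm above the bench), 24 mm at the flat-faced middle (125 to 149 mm), which is best pinched across the thickness. 16 mm stem below; z up.
- pointer_tip (a point): Tip of the flat dark pointer arm, 62 mm from the axis, 8 mm wide, 3 mm thick, its middle 103.5 mm above the bench. It is fixed to the key, turns with it, and passes over the ribs without touching them. It lies under one lobe of the key, along the key's +x.
- key (a joint): Clockwise turn of the key seen from above, rad: 0 run down (pointer along the stand's +x); hard stops at 0 and 5.6. It starts in 0 to 0.7 and the ribs lie at 3.2 to 4.4, so several part turns are needed. The spring pushes back 0.02 N m plus 0.02 per rad; a 0.16 N m friction brake holds the key where it is let go. Winding takes 0.18 to 0.29 N m. An overshoot may be turned back.
- loose_fan: Bystander: loose black fan lying flat, 92 x 92 x 25 mm, origin under its centre.
- screwdriver: Bystander: loose screwdriver lying beyond the stand, about 200 mm long, along its own x; origin under its middle.
- carton: Bystander: open cardboard carton of screws, 110 x 150 x 60 mm, beyond the stand; origin under its centre.

How it is judged:
By the outcome, as a careful person would: the job done as asked, in the order asked, and still so for the second after the job is handed in, with the robot touching nothing.
It also fails if it takes over 58 s, if anything falls off the work surface, if the arm or the gripper's body presses on something with over 40 N, if the wrist force passes 120 N, or if a joint passes its speed limit or range.

ROBOT

A 7-joint arm with a two-finger parallel gripper is mounted at the origin on the work surface. World frame = base frame: x ahead of the robot, y to its left, z up, the work surface at z = 0. Lengths are in mm, angles in rad, forces in N, time in s.
With the tool pointing down it reaches from about 425 to 800 mm from the base axis. Payload 8.3 kg.
Tool frame: the origin (TCP) lies at the centre of the arm's flange, where the gripper is bolted on; the fingertips stand 173 mm ahead of it and the grasp point (between the pads) lies 155 mm ahead of it (manip.grasp_offset is the distance from the TCP to the grasp point, in mm); z points along the fingers, y is the line along which they close (so a half turn about z gives the same grasp; the last joint's range is limited). The gripper opens to 85 mm and grips with 20 to 120 N. Pads are 22 mm wide; open, the fingers measure 114 mm over their backs; the gripper's body (76 mm by 85 mm) begins 54 mm behind the grasp point. The pads swing forward as they close: fully open they stand 13 mm farther back than shut.
Start: joints at [-1.269, 0.383, 0.016, 1.37, -0.006, 1.388, -0.046], TCP at [222.937, 583.879, 404.679] pointing down, gripper open.
Joint ranges: [-2.95, 2.95], [-0.25, 2.06], [-1.52, 1.56], [0.18, 2.33], [-1.44, 4.58], [0.02, 2.06], [-3.01, 3.01]. Speed limits (rad/s): [2.39, 2.39, 3.01, 3.01, 3.14, 3.14, 3.14].

INTERFACE

Orientations are given as a unit quaternion [x, y, z, w].
In Python, from workcell import manip gives the robot as it stands. The module is installed in compiled form; this text tells all that it offers.
- The arm moves only by the tool carry_out, never from a script. Its argument "steps" is a list of rows, each a list of 2 entries, a list of its own where there are three numbers: the shift along the tool's x, y, z in m, then the turn about the tool's z in rad. In form: [[[dx, dy, dz], spin], ...]. A call has 1 to 20 rows; each row shifts and turns the commanded pose from where the row before left it, along the tool's axes as they then stand; what a row does not reach is not made up. A row lasts 1/10 s, in which the tool goes at most 50 mm and 8.59 degrees, less where a joint would pass 70% of its speed; a pose out of reach is approached as far as the arm can. A call is refused whole if a number of a shift passes 0.05 or a number of a turn 0.15, either way. A call with a gripper value outside its range is refused whole. "gripper" is the closure, from 0 (fully open) to 1 (shut), set as the call begins (left out, the last holds). The fingers move at their own pace and stop on an object; "force" is the grip in N (left out, the last holds). Time passes only in rows, so rows that do not move let the fingers close. It gives the time, the measured TCP pose, the force, the opening and the grip force at its end, in the units of the state.
- manip.observe(): the state, without advancing time (a new reading comes with each control period).
- manip.read_camera(name): name is "scene" or "top" or "wrist"; returns a dict with "color" (400x640x3 uint8, red, green, blue), "range_z" (400x640 float32, mm along the optical axis (not along the pixel's ray), 0 where there is no reading), "K" (3x3 intrinsics, pixels), "rvec" (rotation vector, rad) and "tvec" (3), from world to camera coordinates, as OpenCV has them. Camera axes: x right, y down, z forward; pixel columns grow to the right and rows downward; lengths in mm; the calibration is good to about 2 mm. A picture is of the moment at which its call begins.
- manip.hand_in(): hands the job in; it is judged then, once.
Trained networks look in the newest picture that a camera, given by its name, has taken for a name from the list of things; names that differ only in an ending like _2 or _b are one class to them, and where a whole thing is asked for, a point or a joint stands for the part that bears it (a point fixed in the world has none). Each returns a list of dicts, best first, with "confidence" (0 to 1); they miss things now and then, are a little off and sometimes report something else, mostly with a low value. They report only what shows in the picture. A call takes as long as a camera call.
- manip.masks_of(camera, name): "region" (400x640 bool, what is visible of it).
- manip.place_of(camera, name): "point" ([x, y, z] in mm, in world coordinates, good to about 4 mm: a listed point, or the origin of a listed thing).
The state is a dict: "time_s": time; "q": joint angles; "joint_vel": joint speeds; "joint_efforts": joint torques, N m; "position": TCP position; "ee_rot": TCP orientation; "contact_force": force on the tool from outside, world axes, zero at the start; "moment": the same for the moment, N m; "gripper_width": finger opening in mm; "grasp_force": force on a finger pad.
Only numpy, scipy, OpenCV 4.12 (cv2) and the standard library are available. Lean on these libraries where they do the work, as an engineer would, in place of code of your own. Each camera call takes 0.05 s, during which the arm holds its last target. There are 200 camera calls.

## Working session

There is one attempt and no reset: what is moved stays moved. The work goes in short steps, Python scripts to look and compute and a tool call to move; the robot and the scene stay as the last step left them, time stands still between calls to the robot, and variables do not carry over. Pictures are saved under pics/ and viewed, at most 10 in all, crops included, and the job is handed in when it is done.

Besides the shell and the picture viewer there is one more tool, called by a JSON object that holds its "op" and its "data". carry_out: Moves the arm, as the interface text tells. Its arguments: {"type":"object","properties":{"steps":{"type":"array"},"gripper":{"type":"number"},"force":{"type":"number"}},"required":["steps"]}

```bash
mkdir -p pics
python3 - <<'E'
from workcell import manip
import cv2,numpy as np
s=manip.observe();print({k:np.round(v,3) for k,v in s.items()}, manip.grasp_offset)
ims=[]
for c in("top","scene"):
    im=manip.read_camera(c);ims.append(im["color"])
    for n in("stand","set_ring","gate","key_grip","pointer_tip","loose_fan","screwdriver","carton"):
        print(c,n,[(np.round(d["point"]),round(d["confidence"],2)) for d in manip.place_of(c,n)[:2]])
for i,im in enumerate(ims): cv2.imwrite(f"pics/a{i}.png",im[:,:,::-1])
E
```

```text
{'time_s': np.float64(0.0), 'q': array([-1.269,  0.384,  0.016,  1.371, -0.006,  1.388, -0.046]), 'joint_vel': array([ 0.001,  0.001,  0.   , -0.001,  0.   ,  0.001, -0.   ]), 'joint_efforts': array([ 0.0000e+00, -6.2759e+01,  8.4400e-01, -3.7183e+01,  1.7000e-02,
        1.4000e-02, -0.0000e+00]), 'position': array([222.883, 583.735, 403.65 ]), 'ee_rot': array([ 0.181,  0.983, -0.001, -0.   ]), 'contact_force': array([-1.195, -0.268,  0.172]), 'moment': array([-0.004, -0.015,  0.006]), 'grasp_force': np.float64(0.0), 'gripper_width': np.float64(85.355)} 154.70000000000002
top stand [(array([508.,  -2.,  -0.]), 0.63)]
top set_ring [(array([510.,  -2.,  89.]), 0.78)]
top gate [(array([461.,  26., 105.]), 0.8)]
top key_grip [(array([513.,  -6., 133.]), 0.71)]
top pointer_tip [(array([570., -25., 101.]), 0.51)]
top loose_fan [(array([ 580., -258.,    0.]), 0.69)]
top screwdriver [(array([649., 195.,   1.]), 0.8)]
top carton [(array([707., -46.,  -1.]), 0.61)]
scene stand [(array([507.,  -7.,   2.]), 0.87)]
scene set_ring [(array([515.,  -9.,  91.]), 0.73)]
scene gate [(array([457.,  34., 104.]), 0.79)]
scene key_grip [(array([510.,  -6., 133.]), 0.69), (array([646., 192.,  -2.]), 0.19)]
scene pointer_tip [(array([568., -25., 105.]), 0.49)]
scene loose_fan [(array([ 583., -255.,   -0.]), 0.94)]
scene screwdriver [(array([645., 196.,  -2.]), 0.97)]
scene carton [(array([708., -45.,   0.]), 0.86)]
```

View pics/a0.png

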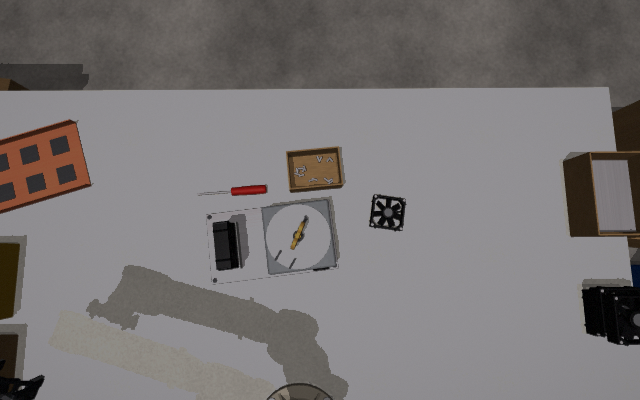

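View pics/a1.png

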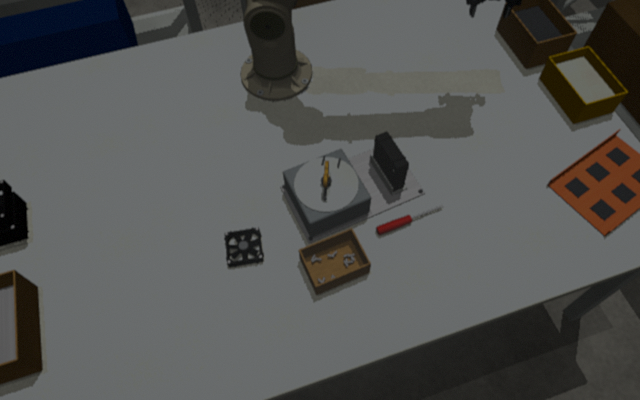

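The top view shows the key at about pixel (300,235), with the pointer towards the upper right and the ribs at (278,255) and (292,263). The scene view agrees. The key is at about (510,-5), its pointer bearing is about -0.35 rad, and the gate is about 3.4 rad clockwise. The tool's current yaw already suits the pinch, and joint 7 should allow the whole turn in one go.

{"op": "carry_out", "data": {"steps": [[[-0.024,-0.0224,0],0],[[-0.024,-0.0224,0],0],[[-0.024,-0.0224,0],0],[[-0.024,-0.0224,0],0],[[-0.024,-0.0224,0],0],[[-0.024,-0.0224,0],0],[[-0.024,-0.0224,0],0],[[-0.024,-0.0224,0],0],[[-0.024,-0.0224,0],0],[[-0.024,-0.0224,0],0],[[-0.024,-0.0224,0],0],[[-0.024,-0.0224,0],0],[[-0.024,-0.0224,0],0],[[-0.024,-0.0224,0],0],[[-0.024,-0.0224,0],0],[[-0.024,-0.0224,0],0],[[-0.024,-0.0224,0],0],[[-0.024,-0.0224,0],0],[[-0.024,-0.0224,0],0],[[-0.022,-0.0224,0],0]], "gripper": 0, "force": 60}}

```text
time_s: 2.9
position: [510.1, -6.5, 404.9]
ee_rot: [0.181, 0.983, 0.0, 0.0]
contact_force: [-0.3, -0.3, 0.1]
gripper_width: 85.6
grasp_force: 0.0
```

```bash
cat > look.py <<'E'
from workcell import manip
import cv2,numpy as np,sys
from scipy.spatial.transform import Rotation as R
def pts(c,n):
    im=manip.read_camera(c); d=manip.masks_of(c,n)
    if not d: return im,None,None
    m=d[0]["region"]&(im["range_z"]>0); v,u=np.nonzero(m); z=im["range_z"][m]
    p=np.linalg.inv(im["K"])@np.array([u*z,v*z,z])
    Rm=cv2.Rodrigues(np.array(im["rvec"],float))[0]
    return im,d[0],(Rm.T@(p-np.array(im["tvec"],float).reshape(3,1))).T
def state():
    s=manip.observe(); Rt=R.from_quat(s["ee_rot"]).as_matrix()
    print("t",round(s["time_s"],2),"pos",np.round(s["position"],1),"yang",round(np.arctan2(Rt[1,1],Rt[0,1]),3),"tz",np.round(Rt[:,2],3),"q",np.round(s["q"],2),"F",np.round(s["contact_force"],1),"M",np.round(s["moment"],2),"w",round(float(s["gripper_width"]),1),round(float(s["grasp_force"]),1))
    return s,Rt
if __name__=="__main__":
    s,Rt=state()
    for c in ("wrist","top"):
        im,d,p=pts(c,"key_grip")
        for n in("set_ring","gate","key_grip","pointer_tip"):
            print(c,n,[(np.round(e["point"],1),round(e["confidence"],2)) for e in manip.place_of(c,n)[:1]])
        if p is not None:
            k=p[(p[:,2]>122)&(p[:,2]<160)]
            if len(k)>20:
                r=cv2.minAreaRect(k[:,:2].astype(np.float32)); ev=np.linalg.eigh(np.cov(k[:,:2].T))[1][:,1]
                print(c,"key rect",r,"mean",k.mean(0).round(1),"axis",round(np.arctan2(*(ev*np.sign(ev[0]))[::-1]),3),len(k))
        if len(sys.argv)>1: cv2.imwrite(f"pics/{sys.argv[1]}_{c}.png",im["color"][:,:,::-1])
E
python3 look.py b
```

```text
t 2.9 pos [510.1  -6.5 404.9] yang 1.206 tz [ 0.001  0.    -1.   ] q [-0.54  0.14  0.55  1.7  -0.07  1.32  1.23] F [-0.3 -0.3  0.1] M [ 0.03 -0.01 -0.03] w 85.6 0.0
wrist set_ring []
wrist gate [(array([459.4,  30.7, 101.5]), 0.79)]
wrist key_grip [(array([513.2,  -1. , 136.7]), 0.98)]
wrist pointer_tip [(array([566.3, -27.5, 102.2]), 0.72)]
wrist key rect ((510.1107177734375, -1.7092437744140625), (15.409928321838379, 71.43372344970703), 69.6150894165039) mean [507.1  -0.9 149.2] axis -0.408 1177
top set_ring []
top gate []
top key_grip []
top pointer_tip [(array([705.8, -46.1,  -2.2]), 0.38)]
```

View pics/b_wrist.png

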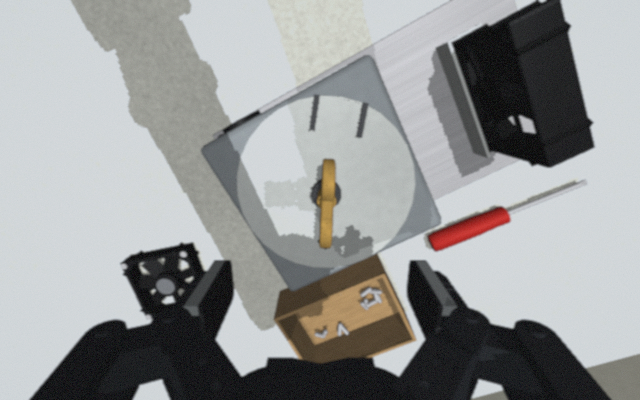

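The wrist view shows the key at about (327,200) with the pointer down the image, and the ribs at (315,112) and (363,120). I'll fit the case square for the axis, and the lobes and ribs for the angles.

```bash
cat > fit.py <<'E'
from workcell import manip
import cv2,numpy as np
def world(im):
    v,u=np.mgrid[0:400,0:640]; z=im["range_z"].ravel(); p=np.linalg.inv(im["K"])@np.array([u.ravel()*z,v.ravel()*z,z])
    Rm=cv2.Rodrigues(np.array(im["rvec"],float))[0]
    return (Rm.T@(p-np.array(im["tvec"],float).reshape(3,1))).T
im=manip.read_camera("wrist");P=world(im);g=im["color"].max(2).ravel().astype(int);sat=g-im["color"].min(2).ravel()
near=np.hypot(P[:,0]-511,P[:,1]+4)<140; ok=(im["range_z"].ravel()>0)&near
c=P[ok&(P[:,2]>84)&(P[:,2]<98)]
r=cv2.minAreaRect(c[:,:2].astype(np.float32));print("case",r,len(c))
h=P[ok&(P[:,2]>148)&(P[:,2]<165)&(sat>60)]
print("lobetops",len(h),cv2.minAreaRect(h[:,:2].astype(np.float32)),h[:,2].max())
ev=np.linalg.eigh(np.cov(h[:,:2].T))[1][:,1];print("ang",np.arctan(ev[1]/ev[0]))
C=np.array(r[0]);d=P[:,:2]-C;rr=np.hypot(*d.T);a=np.arctan2(d[:,1],d[:,0])
m=ok&(P[:,2]<112)&(P[:,2]>88)&(rr>55)&(rr<83)&(g<90)
for lab,s in(("ribs",m&(np.abs(a)>1.8)),("pointer",ok&(np.abs(a)<1.2)&(P[:,2]>98)&(P[:,2]<112)&(rr<66)&(rr>40)&(g<90))):
    if s.sum()==0: print(lab,0);continue
    hist,e=np.histogram(a[s]%(2*np.pi),60);k=hist>0
    print(lab,s.sum(),P[s].mean(0).round(1),np.round([x for x in zip(e[:-1][k],hist[k])],2).tolist())
    print("mean ang",np.mean(a[s]%(2*np.pi)) if lab=="ribs" else np.mean(a[s]))
    if lab=="ribs":
        cnt,l=cv2.connectedComponents(s.reshape(400,640).astype(np.uint8))
        for i in range(1,cnt):
            q=P[(l==i).ravel()]
            if len(q)>15: print(len(q),q.mean(0).round(1))
E
python3 fit.py
```

```text
case ((511.3384704589844, -2.1112442016601562), (178.63076782226562, 178.53387451171875), 6.622086524963379) 30582
lobetops 852 ((510.9779052734375, -1.9950218200683594), (9.579222679138184, 66.28321838378906), 66.54290008544922) 155.8552474804189
ang -0.404459349868145
ribs 194 [453.6  33.2  96.6] [[2.24, 5.0], [2.25, 5.0], [2.26, 10.0], [2.28, 10.0], [2.29, 10.0], [2.3, 10.0], [2.31, 16.0], [2.33, 12.0], [2.34, 14.0], [2.35, 8.0], [2.37, 6.0], [2.86, 3.0], [2.88, 7.0], [2.89, 13.0], [2.9, 11.0], [2.91, 13.0], [2.93, 7.0], [2.94, 11.0], [2.95, 7.0], [2.97, 9.0], [2.98, 5.0], [2.99, 2.0]]
mean ang 2.592178901714361
88 [442.   13.1  96.7]
106 [463.3  50.   96.6]
pointer 0
```

{"op": "carry_out", "data": {"steps": [[[0.0006,0.0046,0.0],0.042],[[0,0,0.02],0],[[0,0,0.02],0],[[0,0,0.02],0],[[0,0,0.02],0],[[0,0,0.015],0],[[0,0,0.01],0],[[0,0,0.008],0],[[0,0,0],0],[[0,0,0],0]]}}

```text
time_s: 4.55
position: [511.0, -0.7, 292.2]
ee_rot: [0.202, 0.979, 0.0, 0.0]
contact_force: [-0.3, -0.4, -0.6]
gripper_width: 85.2
grasp_force: 0.0
```

{"op": "carry_out", "data": {"steps": [[[0,0,0],0],[[0,0,0],0],[[0,0,0],0],[[0,0,0],0],[[0,0,0],0],[[0,0,0],0],[[0,0,0],0],[[0,0,0],0],[[0,0,0],0],[[0,0,0],0],[[0,0,0],0],[[0,0,0],0]], "gripper": 1, "force": 60}}

```text
time_s: 5.75
position: [510.8, -0.8, 292.0]
ee_rot: [0.202, 0.979, 0.0, 0.0]
contact_force: [-1.5, -0.6, 5.3]
gripper_width: 13.0
grasp_force: 58.6
```

```bash
python3 -c "
import look;look.state()"
```

```text
t 5.75 pos [510.8  -0.8 292. ] yang 1.164 tz [ 0.  0. -1.] q [-0.52  0.25  0.53  1.85 -0.14  1.08  1.23] F [-1.5 -0.6  5.3] M [-0.06  0.49  0.03] w 13.0 58.6
```

{"op": "carry_out", "data": {"steps": [[[0,0,0],0.05],[[0,0,0],0.1],[[0,0,0],0.1],[[0,0,0],0.1],[[0,0,0],0.1],[[0,0,0],0.1],[[0,0,0],0.1],[[0,0,0],0.1],[[0,0,0],0.1],[[0,0,0],0.1],[[0,0,0],0.1],[[0,0,0],0.1],[[0,0,0],0.1],[[0,0,0],0.1],[[0,0,0],0.1],[[0,0,0],0.05],[[0,0,0],0],[[0,0,0],0]]}}

```text
time_s: 7.55
position: [512.1, 0.2, 292.1]
ee_rot: [0.815, 0.579, 0.002, 0.001]
contact_force: [9.0, 1.5, -3.8]
gripper_width: 12.7
grasp_force: 58.5
```

```bash
python3 look.py c
```

```text
t 7.55 pos [5.121e+02 2.000e-01 2.921e+02] yang -0.335 tz [ 0.005  0.    -1.   ] q [-0.72  0.28  0.77  1.86 -0.22  1.08 -0.2 ] F [ 9.   1.5 -3.8] M [ 0.34 -1.78  0.16] w 12.7 58.5
wrist set_ring []
wrist gate [(array([459.1,  30.8, 103.6]), 0.7)]
wrist key_grip [(array([509.3,   2.2, 135.8]), 0.84)]
wrist pointer_tip []
wrist key rect ((514.4285278320312, 0.2124176025390625), (70.17668151855469, 21.426939010620117), 79.99365997314453) mean [514.9   6.5 149.7] axis 1.262 3615
top set_ring []
top gate [(array([ 578. , -256.7,   -0.6]), 0.35)]
top key_grip []
top pointer_tip [(array([707.4, -47. ,  -0.8]), 0.69)]
```

View pics/c_wrist.png

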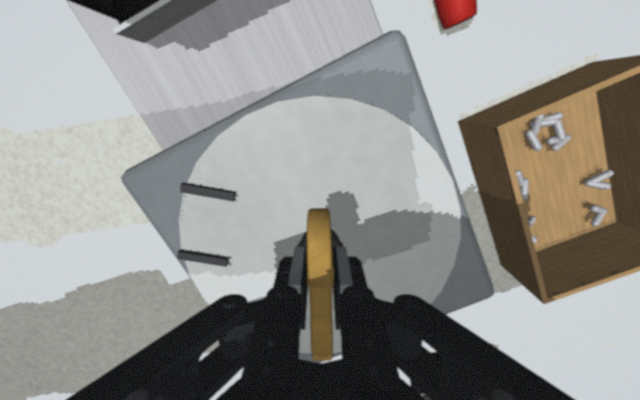

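The key has turned with the gripper: the blade is at about (320,280) and still in the pads, and the ribs are at (208,190) and (203,257). About 1.75 rad remain, and joint 7 has the range for it.

{"op": "carry_out", "data": {"steps": [[[0,0.001,0],0.05],[[0,0,0],0.1],[[0,0,0],0.1],[[0,0,0],0.1],[[0,0,0],0.1],[[0,0,0],0.1],[[0,0,0],0.1],[[0,0,0],0.1],[[0,0,0],0.1],[[0,0,0],0.1],[[0,0,0],0.1],[[0,0,0],0.1],[[0,0,0],0.1],[[0,0,0],0.1],[[0,0,0],0.1],[[0,0,0],0.1],[[0,0,0],0.1],[[0,0,0],0.1],[[0,0,0],0.1],[[0,0,0],0]]}}

```text
time_s: 10.15
position: [513.0, -1.9, 292.2]
ee_rot: [0.952, -0.305, 0.003, 0.001]
contact_force: [8.7, -4.9, -4.9]
gripper_width: 12.9
grasp_force: 58.8
```

```bash
python3 look.py d
```

```text
t 10.15 pos [513.   -1.9 292.2] yang -2.19 tz [ 0.005 -0.003 -1.   ] q [-0.99  0.43  1.17  1.87 -0.43  1.13 -1.86] F [ 8.7 -4.9 -4.9] M [-1.12 -1.83  0.16] w 12.9 58.8
wrist set_ring []
wrist gate [(array([458. ,  32.2, 101.6]), 0.69)]
wrist key_grip [(array([ 5.125e+02, -4.000e-01,  1.353e+02]), 0.58)]
wrist pointer_tip []
wrist key rect ((514.2947998046875, -4.311304092407227), (11.41445541381836, 70.5884017944336), 56.076393127441406) mean [520.   -7.4 150.2] axis -0.589 3449
top set_ring []
top gate []
top key_grip []
top pointer_tip []
```

View pics/d_wrist.png

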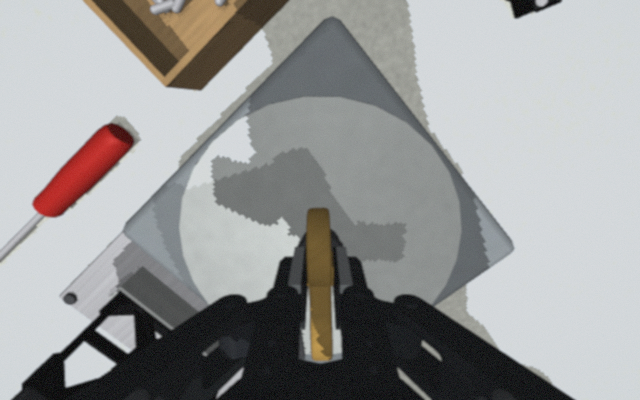

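The gripper view shows the key held at (320,280). I overshot the middle by about 0.1 rad because I miscounted the rows, so I'll turn back 0.09, release and lift.

{"op": "carry_out", "data": {"steps": [[[0,0,0],-0.05],[[0,0,0],-0.04],[[0,0,0],0],[[0,0,0],0],[[0,0,0],0]]}}

```text
time_s: 11.25
position: [513.0, -1.9, 292.2]
ee_rot: [0.966, -0.26, 0.003, 0.001]
contact_force: [9.2, -4.3, -7.0]
gripper_width: 13.1
grasp_force: 58.7
```

{"op": "carry_out", "data": {"steps": [[[0,0,0],0],[[0,0,0],0],[[0,0,0],0],[[0,0,0],0],[[0,0,0],0],[[0,0,0],0],[[0,0,0],0],[[0,0,0],0],[[0,0,0],0],[[0,0,0],0]], "gripper": 0}}

```text
time_s: 12.25
position: [511.7, -1.0, 291.7]
ee_rot: [0.966, -0.26, -0.0, 0.0]
contact_force: [1.0, -0.5, 0.0]
gripper_width: 85.6
grasp_force: 0.0
```

{"op": "carry_out", "data": {"steps": [[[0,0,-0.01],0],[[0,0,-0.02],0],[[0,0,-0.02],0],[[0,0,-0.02],0],[[0,0,-0.02],0],[[0,0,-0.02],0],[[0,0,-0.02],0],[[0,0,0],0],[[0,0,0],0]]}}

```text
time_s: 13.15
position: [511.7, -1.1, 422.1]
ee_rot: [0.966, -0.26, 0.0, -0.0]
contact_force: [0.7, 0.8, -0.7]
gripper_width: 85.3
grasp_force: 0.0
```

```bash
sed -i 's/^C=np.array.*/C=np.array([511.2,-2.0]);d=P[:,:2]-C;rr=np.hypot(*d.T);a=np.arctan2(d[:,1],d[:,0])/' fit.py; python3 look.py e; python3 fit.py
```

```text
t 13.15 pos [511.7  -1.1 422.1] yang -2.096 tz [ 0.001  0.001 -1.   ] q [-1.12  0.27  1.27  1.69 -0.26  1.38 -1.9 ] F [ 0.7  0.8 -0.7] M [0.03 0.03 0.01] w 85.3 0.0
wrist set_ring [(array([508.4,  -1.1,  90.7]), 0.6)]
wrist gate [(array([458.4,  32.3, 104. ]), 0.95)]
wrist key_grip [(array([5.103e+02, 1.000e-01, 1.327e+02]), 0.83)]
wrist pointer_tip [(array([457.4,  27.5, 103.3]), 0.96)]
wrist key rect ((513.179443359375, -2.1264591217041016), (15.365816116333008, 73.9110336303711), 58.575775146484375) mean [516.6  -4.3 149.5] axis -0.523 1062
top set_ring []
top gate []
top key_grip []
top pointer_tip []
case ((512.97705078125, -2.3231124877929688), (178.5806121826172, 178.66287231445312), 6.643085479736328) 27903
lobetops 698 ((512.7907104492188, -2.231975555419922), (9.114948272705078, 67.19566345214844), 60.2985954284668) 155.86899828028874
ang -0.5245025805664443
ribs 112 [453.8  31.2  96.5] [[2.22, 3.0], [2.23, 2.0], [2.24, 7.0], [2.26, 3.0], [2.27, 5.0], [2.28, 5.0], [2.3, 6.0], [2.31, 6.0], [2.32, 5.0], [2.34, 8.0], [2.35, 4.0], [2.36, 2.0], [2.85, 1.0], [2.87, 4.0], [2.88, 8.0], [2.89, 8.0], [2.91, 6.0], [2.92, 4.0], [2.93, 4.0], [2.95, 6.0], [2.96, 4.0], [2.97, 3.0], [2.99, 5.0], [3.0, 3.0]]
mean ang 2.614902059082233
56 [465.   49.3  96.4]
56 [442.7  13.   96.5]
pointer 0
```

View pics/e_wrist.png

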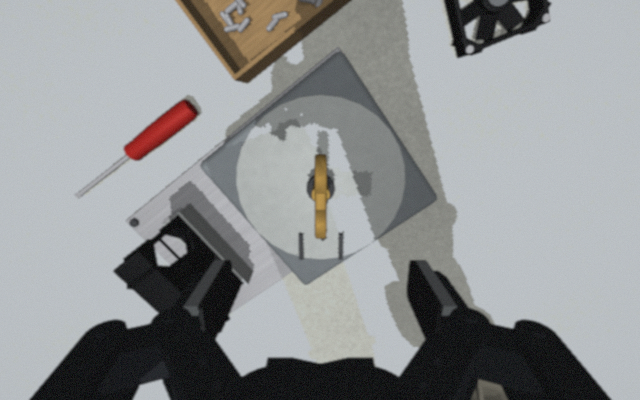

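The released key at (320,195) points midway between the ribs at (300,245) and (340,245). The measured blade bearing is 2.617 rad and the gate's is about 2.62, and nothing is being touched.

```bash
python3 -c "
from workcell import manip;print(manip.hand_in())"
```

```text
the job is handed in; nothing more can be done
None
```

The timer is wound so that the pointer stands midway between the two ribs, the key is released, the loose things were not touched, and the job was handed in after about 13.5 s of robot time.

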